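# Load an instrument cassette through the sprung gate of a clean dock

## Task

Pick up the steel instrument cassette by the upright handle bar on its lid and set it flat in the open entry lane of the dock, in front of the closed gate. Keeping it down on the dock's floor, slide it through the two sprung gate leaves until it meets the sprung buffer behind them, hold it gently pressed there with about 10 N for half a second (never over 20 N), then let go and withdraw so that the gate stands closed behind it. Do not shift the other vessels and boxes on the bench.

Things in the scene. Friction and masses are not known exactly. Their poses are not given: they have to be found in the camera images.
- cassette_handle (a point): Instrument cassette: steel box 80 (x) x 60 (y) x 42 mm high, upright corners cut off 12 mm at 45 degrees, 0.3 kg, both ends alike, on the bench, with an upright dark steel bar on its lid: 50 (x) x 14 (y) x 38 mm high. Point: mid-bar, on the box's centre line, where to grip across the 14 mm: 64 mm above the underside, 22 above the lid, 16 below the bar's top. x along box and bar, z up.
- dock: White dock, fixed, open on top. Origin: on the gate's hinge line, midway across, at bench height; x from entry through gate to buffer, y left, z up. Steel floor 5 mm thick, x -110 to 205 mm, 108 wide. Behind the gate a chamber, walls at y = +-47.5 mm inside, 40 high. With the cassette on this floor its handle point is at z = 69 mm. The gate can close once the handle point is beyond x = 76 mm.
- dock_entry (a point): Middle of the entry lane, on top of the dock's floor: x = -60, y = 0, z = 5 mm of the dock, axes as the dock's. The lane lies between two white rails 40 mm high above the bench, 10 thick, from x = -106 to -10 mm of the dock, inner faces 65 mm apart (the cassette is 60 wide), open on top and at the front. Set the cassette in here, its length along x, centred over this point.
- gate_left (a joint): Left gate leaf (+y): thin upright grey plastic flap, 37 mm wide, 7 to 37 mm above the bench, on an upright hinge at y = +38 mm of the dock. 0 = closed across the lane, up to 1.55 rad as it is pushed open inwards (dock +x); it does not open outwards. A light spring shuts it: sliding the cassette through both leaves takes about 2 to 8 N; bearing down on the floor adds friction and tips the nose.
- gate_right (a joint): Right gate leaf (-y), the mirror image of the left one, hinged at y = -38 mm; 0 = closed, positive = pushed open inwards.
- backstop: White end wall of the dock: origin at its underside, x = 199, z = 5 mm of the dock, axes as the dock's. It carries the buffer, a dark pad 56 mm wide, 15 to 39 mm above the bench, spring 6 N/mm, travel 8 mm. The pad's reach is set by a screw, differs each time and is not measured: the cassette meets it with its handle point anywhere from x = 88 to 116 mm of the dock. Over 20 N harms it.
- knob_box_mid (a point): Bystander: a low steel box 86 x 70 x 36 mm with a short round knob (20 mm across) on its lid, no bar; this point is its centre, 18 mm above the bench. Not to be shifted.
- white_jar_mid (a point): Bystander: a jar 68 mm across, 95 mm high; its centre.
- amber_bottle_mid (a point): Bystander: an amber bottle 48 mm across, 100 mm high; its centre.
- mortar_mid (a point): Bystander: a white mortar bowl 100 mm across, 60 mm high; its centre.
- small_jar_mid (a point): Bystander: a small amber jar 44 mm across, 60 mm high; its centre.
There are look-alikes about, which are no part of the job. What is shaped like the part that bears cassette_handle but purple or yellow is not meant.

How it is judged:
By the outcome, as a careful person would: the job done as asked, in the order asked, and still so for the second after the job is handed in, with the robot touching nothing.
It also fails if it takes over 58 s, if anything falls off the work surface, if the arm or the gripper's body presses on something with over 40 N, if the wrist force passes 120 N, or if a joint passes its speed limit or range.

## Robot

A 6-joint arm with a two-finger parallel gripper is mounted at the origin on the work surface. World frame = base frame: x ahead of the robot, y to its left, z up, the work surface at z = 0. Lengths are in m, angles in degrees, forces in N, time in s.
With the tool pointing down it reaches from about 0.325 to 1 m from the base axis. Payload 5.1 kg.
Tool frame: the origin (TCP) lies at the very end of the fingers, on their centre line; the grasp point (between the pads) lies 19 mm behind it (env.pinch_z is the distance from the TCP to the grasp point, in m); z points along the fingers, y is the line along which they close (so a half turn about z gives the same grasp; the last joint's range is limited). The gripper opens to 85 mm and grips with 20 to 120 N. Pads are 22 mm wide; open, the fingers measure 114 mm over their backs; the gripper's body (76 mm by 85 mm) begins 54 mm behind the grasp point. The pads swing forward as they close: fully open they stand 13 mm farther back than shut.
Start: joints at [-75.493, 7.093, 94.555, -0, 78.352, -4.733], TCP at [0.214, -0.614, 0.231] pointing down, gripper open.
Joint ranges: [-149.61, 149.61], [-58.7, 133.49], [1.44, 155.28], [-77.14, 257.14], [18.33, 153.61], [-166.67, 166.67]. Speed limits (degrees/s): [147.25, 147.25, 180, 180, 180, 180].

## Interface

Orientations are given as a 3x3 rotation matrix whose columns are the frame's x, y, z axes.
In Python, from station import env gives the robot as it stands. The module is installed in compiled form; this text tells all that it offers.
- The arm moves only by the tool play_rows, never from a script. Its arguments are lists of equal length, an entry for each row: "linear": the shift along the tool's x, y, z as a fraction of full scale, a list of three; "twist": the turn about the tool's z as a fraction of full scale; "fingers": the finger opening in mm, from 0 to 85.4. A call has 1 to 8 rows; each row shifts and turns the commanded pose from where the row before left it, along the tool's axes as they then stand; what a row does not reach is not made up. Full scale, the value 1, is 500 mm for a shift and 0.08 rad for a turn. A row lasts 1/12 s, in which the tool goes at most 41.7 mm and 7.16 degrees, less where a joint would pass 70% of its speed; a pose out of reach is approached as far as the arm can. A call with a number of a shift or a turn outside -1 to 1 is refused whole. A call with a gripper value outside its range is refused whole. The fingers move at their own pace and stop on an object; the grip force is fixed at half the most. Time passes only in rows, so rows that do not move let the fingers close. It gives the time, the measured TCP pose, the force, the opening and the grip force at its end, in the units of the state.
- env.get_obs(): the state, without advancing time (a new reading comes with each control period).
- env.read_camera(name): name is "side" or "top" or "wrist"; returns the picture (384x512x3 uint8, blue, green, red); there is no depth.
- env.camera_model(name): a dict with "fx", "fy", "cx", "cy" (pixels), "camera_from_world" (4x4, takes a point from world to camera coordinates). Camera axes: x right, y up, looking along -z (the intrinsics and any distortion apply to the point x, -y, -z); pixel columns grow to the right and rows downward; lengths in m; the calibration is good to about 2 mm. A picture is of the moment at which its call begins: read the wrist's pose just before it. camera_model takes no time and is no camera call; for the wrist camera it gives the pose at the moment of the call.
- env.job_done(): hands the job in; it is judged then, once.
The state is a dict: "time_s": time; "joint_pos": joint angles; "qd": joint speeds; "tau": joint torques, N m; "eef_pos": TCP position; "orientation": TCP orientation; "ft_force": force on the tool from outside, world axes, zero at the start; "moment": the same for the moment, N m; "grip_width": finger opening in m; "grasp_force": force on a finger pad.
Only numpy, scipy, OpenCV 4.12 (cv2) and the standard library are available. Lean on these libraries where they do the work, as an engineer would, in place of code of your own. Each camera call takes 0.05 s, during which the arm holds its last target. There are 200 camera calls.

## Working session

There is one attempt and no reset: what is moved stays moved. The work goes in short steps, Python scripts to look and compute and a tool call to move; the robot and the scene stay as the last step left them, time stands still between calls to the robot, and variables do not carry over. Pictures are saved under pics/ and viewed, at most 10 in all, crops included, and the job is handed in when it is done.

Besides the shell and the picture viewer there is one more tool, called after "Call:" by a JSON object that holds its "fn" and its "kwargs". play_rows: Moves the arm, as the interface text tells. Its arguments: {"type":"object","properties":{"linear":{"type":"array"},"twist":{"type":"array"},"fingers":{"type":"array"}},"required":["linear","twist","fingers"]}

```bash
mkdir -p pics; cat > h.py <<'E'
import numpy as np, cv2
from station import env
def ray(m,u,v):
    T=np.array(m["camera_from_world"]);R=T[:3,:3];t=T[:3,3]
    d=np.array([(u-m["cx"])/m["fx"],-(v-m["cy"])/m["fy"],-1.])
    return -R.T@t, R.T@d
def onz(m,u,v,z):
    o,d=ray(m,u,v); return o+d*(z-o[2])/d[2]
def proj(m,p):
    c=np.array(m["camera_from_world"])@np.append(p,1); return np.array([m["cx"]+m["fx"]*c[0]/-c[2], m["cy"]-m["fy"]*c[1]/-c[2]])
E
python3 - <<'E'
from h import *
for n in ("top","side"):
    cv2.imwrite(f"pics/{n}0.png",env.read_camera(n)); m=env.camera_model(n); print(n,{k:m[k] for k in m if k!="camera_from_world"}); print(ray(m,256,192))
E
```

```text
top {'fx': 432.52699173724886, 'fy': 432.52699173724886, 'cx': 263.79492502691653, 'cy': 188.0647073944573}
(array([0.39265773, 0.01528827, 1.05851851]), array([ 0.10361862,  0.03951629, -0.99403683]))
side {'fx': 390.653047592881, 'fy': 390.653047592881, 'cx': 254.98346238470003, 'cy': 189.09824171867365}
(array([0.28559696, 0.76215906, 0.99295604]), array([ 0.18988903, -0.61506278, -0.76531162]))
```

View pics/top0.png

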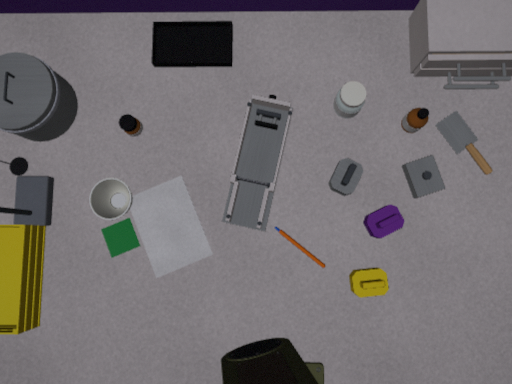

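View pics/side0.png

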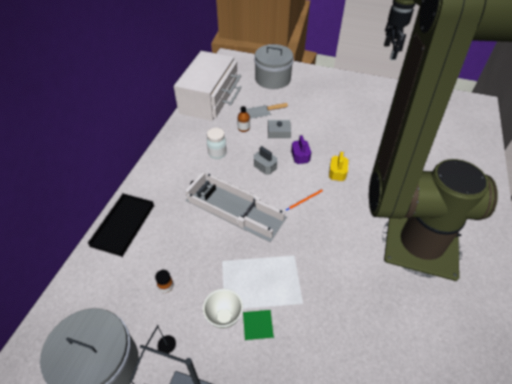

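The top view shows these candidates: the grey cassette with dark bar (346,177), the purple look-alike (384,221), the yellow look-alike (370,283) and the knob box (425,177). I choose the grey one at (346,177). The dock has its entry at about (248,215), the gate at (252,180) and the buffer at (267,122). A close crop will check this.

```bash
python3 - <<'E'
from h import *
im=cv2.imread("pics/top0.png")
cv2.imwrite("pics/crop.png",cv2.convertScaleAbs(cv2.resize(im[85:235,215:375],None,fx=4,fy=4,interpolation=cv2.INTER_CUBIC),alpha=1.5))
m=env.camera_model("top")
print(proj(m,[0.3,0,0]),proj(m,[0.4,0,0]),proj(m,[.3,.1,0]))
g=cv2.cvtColor(im,cv2.COLOR_BGR2GRAY)
sub=g[150:205,320:375]
for name,mask,z in (("bar",sub<50,.08),("box",sub<118,.042)):
    cs,_=cv2.findContours(mask.astype(np.uint8),cv2.RETR_EXTERNAL,cv2.CHAIN_APPROX_NONE)
    c=max(cs,key=cv2.contourArea)+np.array([320,150]); r=cv2.minAreaRect(c)
    print(name,cv2.contourArea(c),r,onz(m,*r[0],z))
    w=np.array([onz(m,*p,z)[:2] for p in cv2.boxPoints(r)]); print(w.round(4))
E
```

```text
[279.30554423 275.95824312] [279.30985274 234.16499537] [237.80976227 275.70508505]
bar 115.5 ((348.10003662109375, 174.30003356933594), (5.81377649307251, 22.807889938354492), 26.56505012512207) [ 0.53556947 -0.15532241  0.08      ]
[[ 0.5151 -0.1375]
 [ 0.5621 -0.1615]
 [ 0.5561 -0.1732]
 [ 0.5092 -0.1492]]
box 898.0 ((346.4999694824219, 177.0), (29.516094207763672, 37.11872863769531), 26.56505012512207) [ 0.53467083 -0.15806732  0.042     ]
[[ 0.5108 -0.1071]
 [ 0.5903 -0.1474]
 [ 0.5586 -0.2092]
 [ 0.4797 -0.1686]]
```

View pics/crop.png

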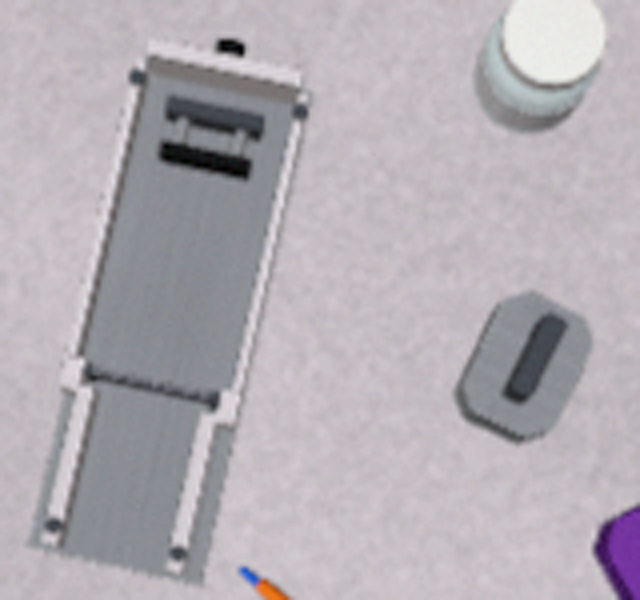

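The crop confirms it: grey cassette with cut corners and dark bar at about (348,174) in the full image. The dock's entry floor corners are at crop (28,547) and (203,583), and the gate line runs from (88,372) to (218,402).

```bash
python3 - <<'E'
from h import *
m=env.camera_model("top")
P=lambda c,z: onz(m,215+(c[0]+.5)/4-.5,85+(c[1]+.5)/4-.5,z)
a,b=P((28,547),.005),P((203,583),.005)
print("front",a,b,np.linalg.norm(a-b),(a+b)/2)
g1,g2=P((88,372),.037),P((218,402),.037); print("gate",g1,g2,(g1+g2)/2)
r1,r2=P((148,45),.04),P((302,75),.04); print("back",r1,r2,(r1+r2)/2)
f=(a+b)/2; bk=(r1+r2)/2; g=(g1+g2)/2
for p,q in((f,g),(f,bk),(b,a)): print(np.degrees(np.arctan2(q[1]-p[1],q[0]-p[0])),np.linalg.norm((q-p)[:2]))
o=env.get_obs(); print(o["eef_pos"],o["orientation"],o["ft_force"],o["grip_width"],env.pinch_z)
w=env.camera_model("wrist"); c,d=ray(w,256,192); print(c-o["eef_pos"],d,w["fx"])
E
```

```text
front [0.43038127 0.14050241 0.005     ] [0.40896868 0.0338443  0.005     ] 0.10878626201063174 [0.41967498 0.08717336 0.005     ]
gate [0.5335517  0.10239044 0.037     ] [0.51564281 0.02475971 0.037     ] [0.52459726 0.06357507 0.037     ]
back [0.73372023 0.0678713  0.04      ] [ 0.71471701 -0.02556073  0.04      ] [0.72421862 0.02115529 0.04      ]
-12.6755863091828 0.1075433109545011
-12.231163037850425 0.3116170965510709
78.6482516861961 0.10878626201063174
[ 0.21404638 -0.61317317  0.23017338] [[ 9.44140859e-01  3.29541845e-01 -4.58299284e-04]
 [ 3.29542119e-01 -9.44139091e-01  1.83531079e-03]
 [ 1.72113434e-04 -1.88382082e-03 -9.99998211e-01]] [-0.29375075 -0.22563749  0.37344071] 0.08556516592989187 0.0187
[0.08071929 0.02850548 0.1433201 ] [-0.3085729  -0.10355107 -0.94554958] 284.27777749928515
```

Call:
{"fn": "play_rows", "kwargs": {"linear": [[0.048,-0.0417,0],[0.048,-0.0417,0],[0.048,-0.0417,0],[0.048,-0.0417,0],[0.048,-0.0417,0],[0.048,-0.0417,0],[0.048,-0.0417,0],[0.048,-0.0417,0]], "twist": [0,0,0,0,0,0,0,0], "fingers": [85,85,85,85,85,85,85,85]}}

```text
time_s: 0.77
eef_pos: [0.3408, -0.3912, 0.2307]
orientation: [[0.944, 0.329, -0.0], [0.329, -0.944, 0.001], [-0.0, -0.001, -1.0]]
ft_force: [0.0, -1.5, -0.1]
grip_width: 0.085
grasp_force: 0.0
```

Call:
{"fn": "play_rows", "kwargs": {"linear": [[0.048,-0.0417,0],[0.048,-0.0417,0],[0.048,-0.0417,0],[0.048,-0.0417,0],[0.048,-0.0417,0],[0.048,-0.0417,0],[0.048,-0.0417,0],[0.048,-0.0417,0]], "twist": [0,0,0,0,0,0,0,0], "fingers": [85,85,85,85,85,85,85,85]}}

```text
time_s: 1.43
eef_pos: [0.467, -0.1706, 0.2309]
orientation: [[0.944, 0.33, -0.0], [0.33, -0.944, 0.0], [-0.0, -0.0, -1.0]]
ft_force: [-0.1, 0.8, -0.8]
grip_width: 0.0849
grasp_force: 0.0
```

Call:
{"fn": "play_rows", "kwargs": {"linear": [[0.048,-0.0417,0],[0.048,-0.0417,0],[0.048,-0.0417,0],[0.048,-0.0417,0],[0.048,-0.0417,0],[0.048,-0.0417,0],[0.048,-0.0417,0],[0.048,-0.0417,0]], "twist": [0,0,0,0,0,0,0,0], "fingers": [85,85,85,85,85,85,85,85]}}

```text
time_s: 2.1
eef_pos: [0.5933, 0.0502, 0.2307]
orientation: [[0.944, 0.33, -0.001], [0.33, -0.944, -0.0], [-0.001, -0.0, -1.0]]
ft_force: [1.1, -0.2, -0.8]
grip_width: 0.0852
grasp_force: 0.0
```

Call:
{"fn": "play_rows", "kwargs": {"linear": [[0,0,0],[0,0,0],[0,0,0],[0,0,0],[0,0,0],[0,0,0],[0,0,0],[0,0,0]], "twist": [0.98,0.98,0.98,0.98,0.98,0.98,0.97,0], "fingers": [85,85,85,85,85,85,85,85]}}

```text
time_s: 2.77
eef_pos: [0.5928, 0.0486, 0.2307]
orientation: [[0.977, -0.212, -0.001], [-0.212, -0.977, 0.0], [-0.001, 0.0, -1.0]]
ft_force: [-0.6, -0.0, 0.3]
grip_width: 0.0851
grasp_force: 0.0
```

```bash
python3 - <<'E'
from h import *
import json
o=env.get_obs(); m=env.camera_model("wrist"); im=env.read_camera("wrist")
cv2.imwrite("pics/w1.png",im); json.dump({k:np.array(v).tolist() for k,v in m.items() if k in("fx","fy","cx","cy","camera_from_world")},open("w1.json","w"))
cv2.imwrite("pics/w1b.png",cv2.convertScaleAbs(cv2.resize(im,(800,600),interpolation=cv2.INTER_CUBIC),alpha=1.4))
print(list(m),o["eef_pos"],o["orientation"].round(4),o["time_s"])
E
```

```text
['fx', 'fy', 'cx', 'cy', 'camera_from_world'] [0.59275446 0.0485889  0.23068231] [[ 9.773e-01 -2.118e-01 -1.100e-03]
 [-2.118e-01 -9.773e-01  0.000e+00]
 [-1.100e-03  2.000e-04 -1.000e+00]] 2.7667
```

View pics/w1b.png

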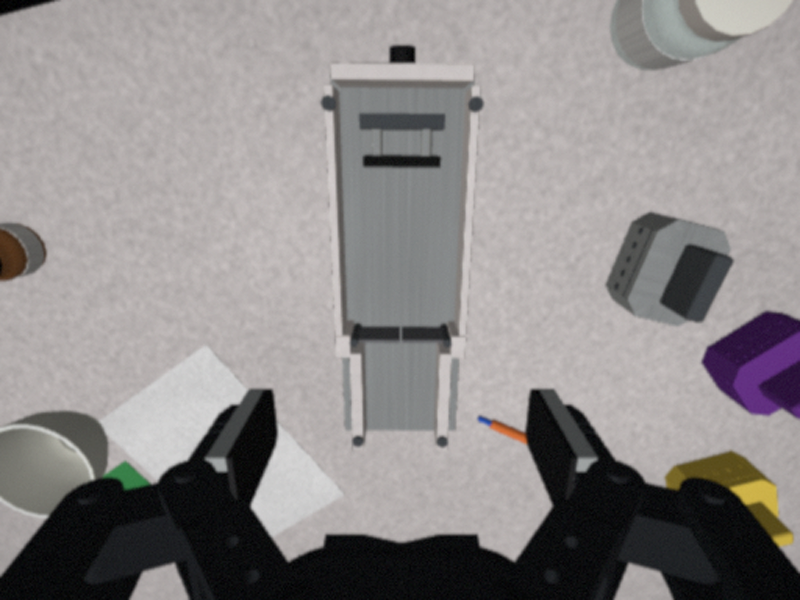

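The wrist view shows the dock almost upright: entry floor corners (345,430) and (458,430), gate split (401,334), pad front edge at row 167, rail ends (358,441) and (442,441). The cassette is at (680,268), with bar top near (705,283).

```bash
python3 - <<'E'
from h import *
import json
m=json.load(open("w1.json"))
P=lambda u,v,z: onz(m,(u+.5)/1.5625-.5,(v+.5)/1.5625-.5,z)
S={"front":((344,430),(458,430),.005),"railend":((358,441),(442,441),.04),"gatepost":((344,347),(457,347),.04),"sidepost":((328,103),(476,103),.04),"back":((331,73),(473,73),.045),"leafends":((357,330),(450,330),.037)}
M={}
for k,(a,b,z) in S.items():
    A,B=P(*a,z),P(*b,z); M[k]=(A+B)/2; print(k,M[k].round(4),"w",np.linalg.norm(A-B).round(4),"yaw",np.degrees(np.arctan2((A-B)[1],(A-B)[0])).round(2)-90)
print("split",P(401,330,.037),"pad",P(401,166,.039))
f=M["front"];b=M["sidepost"];d=b-f;print("axis",np.degrees(np.arctan2(d[1],d[0])))
u=d[:2]/np.linalg.norm(d[:2]);
for k in M: print(k,"x rel front",((M[k]-f)[:2]@u).round(4))
# cassette: bar dark top contour
im=cv2.imread("pics/w1.png");g=cv2.cvtColor(im,cv2.COLOR_BGR2GRAY)
sub=g[130:212,385:470]; 
for t in(30,40,50):
    cs,_=cv2.findContours((sub<t).astype(np.uint8),cv2.RETR_EXTERNAL,cv2.CHAIN_APPROX_NONE);c=max(cs,key=cv2.contourArea)+np.array([385,130]);r=cv2.minAreaRect(c);print(t,cv2.contourArea(c),r)
cv2.imwrite("pics/wc.png",cv2.convertScaleAbs(cv2.resize(im[120:220,380:480],None,fx=6,fy=6,interpolation=cv2.INTER_CUBIC),alpha=1.8,beta=20))
E
```

```text
front [0.4207 0.0875 0.005 ] w 0.1114 yaw -12.280000000000001
railend [0.4339 0.0855 0.04  ] w 0.075 yaw -12.280000000000001
gatepost [0.5239 0.0654 0.04  ] w 0.0933 yaw -12.280000000000001
sidepost [0.7041 0.0251 0.04  ] w 0.102 yaw -12.280000000000001
back [0.7216 0.0213 0.045 ] w 0.0945 yaw -12.280000000000001
leafends [0.537  0.0601 0.037 ] w 0.0764 yaw -12.280000000000001
split [0.53738818 0.06206917 0.037     ] pad [0.66354927 0.03458799 0.039     ]
axis -12.426918674895989
front x rel front 0.0
railend x rel front 0.0133
gatepost x rel front 0.1055
sidepost x rel front 0.2902
back x rel front 0.308
leafends x rel front 0.1194
30 535.0 ((439.4607849121094, 177.28485107421875), (17.687694549560547, 43.40855026245117), 27.8240966796875)
40 771.5 ((440.30084228515625, 177.25311279296875), (21.5445613861084, 45.412109375), 30.068584442138672)
50 1231.0 ((444.4000244140625, 179.6999969482422), (29.96331024169922, 46.510215759277344), 26.56505012512207)
```

Call:
{"fn": "play_rows", "kwargs": {"linear": [[-0.0033,0.053,0.01],[-0.0033,0.053,0.01],[-0.0033,0.053,0.01],[-0.0033,0.053,0.01],[-0.0033,0.053,0.01],[-0.0033,0.053,0.01],[-0.0033,0.053,0.01],[-0.0033,0.053,0.01]], "twist": [0,0,0,0,0,0,0,0], "fingers": [85,85,85,85,85,85,85,85]}}

```text
time_s: 3.48
eef_pos: [0.5349, -0.157, 0.1909]
orientation: [[0.978, -0.208, -0.0], [-0.208, -0.978, 0.0], [-0.0, -0.0, -1.0]]
ft_force: [0.5, 0.1, 0.1]
grip_width: 0.0849
grasp_force: 0.0
```

Call:
{"fn": "play_rows", "kwargs": {"linear": [[0,0,0],[0,0,0],[0,0,0],[0,0,0],[0,0,0],[0,0,0]], "twist": [0.81,0.81,0.81,0.8,0,0], "fingers": [85,85,85,85,85,85]}}

```text
time_s: 3.98
eef_pos: [0.5354, -0.1559, 0.1911]
orientation: [[0.893, -0.451, -0.0], [-0.451, -0.893, 0.0], [-0.0, -0.0, -1.0]]
ft_force: [0.6, -0.4, -0.2]
grip_width: 0.0853
grasp_force: 0.0
```

```bash
python3 - <<'E'
from h import *
import json
o=env.get_obs(); m=env.camera_model("wrist"); im=env.read_camera("wrist")
cv2.imwrite("pics/w2.png",im); json.dump({k:np.array(v).tolist() for k,v in m.items()},open("w2.json","w"))
p=proj(m,[.535,-.156,.06]); print(p,o["eef_pos"],np.degrees(np.arctan2(o["orientation"][1,0],o["orientation"][0,0])))
x0,y0=int(p[0]-70),int(p[1]-70);print(x0,y0)
cv2.imwrite("pics/w2b.png",cv2.convertScaleAbs(cv2.resize(im[y0:y0+140,x0:x0+140],None,fx=4,fy=4,interpolation=cv2.INTER_CUBIC),alpha=1.6,beta=15))
E
```

```text
[258.32904594 183.15845525] [ 0.53541563 -0.15587782  0.19113192] -26.803443062386933
188 113
```

View pics/w2b.png

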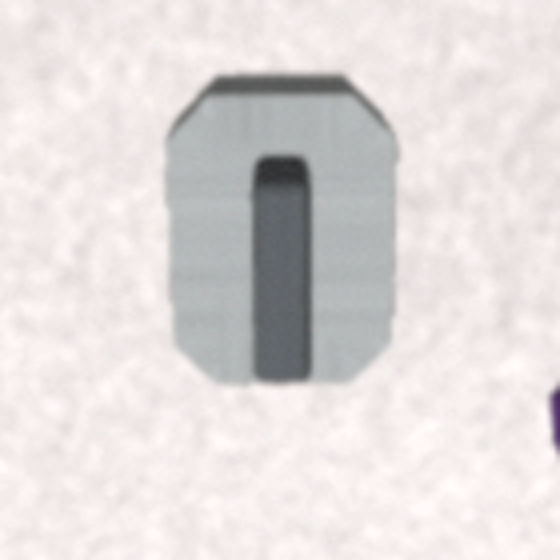

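The crop shows the cassette aligned with the tool: bar top spans x 253–311 and y 185–381, lid spans x 168–397 and y 95–382 (crop pixels).

```bash
python3 - <<'E'
from h import *
import json
m=json.load(open("w2.json"));o=env.get_obs();R=o["orientation"];t=o["eef_pos"]
P=lambda u,v,z: onz(m,188+(u+.5)/4-.5,113+(v+.5)/4-.5,z)
for n,a,b,c,d,z in(("bar",253,311,185,381,.08),("lid",168,397,95,382,.042)):
    p=(P((a+b)/2,c,z)+P((a+b)/2,d,z))/2
    print(n,p,"tool",(R.T@(p-t)).round(4),"len",np.linalg.norm(P(a,c,z)-P(a,d,z)),"wid",np.linalg.norm(P(a,c,z)-P(b,c,z)))
E
```

```text
bar [ 0.53985926 -0.15811169  0.08      ] tool [0.005  0.     0.1112] len 0.048100333997887164 wid 0.013195560612138658
lid [ 0.53933499 -0.15820038  0.042     ] tool [0.0046 0.0003 0.1492] len 0.07894229729463037 wid 0.05834734930707506
```

Call:
{"fn": "play_rows", "kwargs": {"linear": [[0.0096,0,0.036],[0,0,0.036],[0,0,0.036],[0,0,0.036],[0,0,0.036],[0,0,0.036],[0,0,0.036],[0,0,0.034]], "twist": [0,0,0,0,0,0,0,0], "fingers": [85,85,85,85,85,85,85,85]}}

```text
time_s: 4.7
eef_pos: [0.5397, -0.1579, 0.0473]
orientation: [[0.892, -0.451, -0.0], [-0.451, -0.892, 0.0], [-0.0, 0.0, -1.0]]
ft_force: [1.0, -0.0, 0.2]
grip_width: 0.0846
grasp_force: 0.0
```

Call:
{"fn": "play_rows", "kwargs": {"linear": [[0,0,0],[0,0,0],[0,0,0],[0,0,0],[0,0,0],[0,0,0],[0,0,0],[0,0,0]], "twist": [0,0,0,0,0,0,0,0], "fingers": [70,50,35,20,5,5,5,5]}}

```text
time_s: 5.37
eef_pos: [0.5405, -0.1586, 0.0495]
orientation: [[0.891, -0.453, 0.002], [-0.453, -0.891, -0.001], [0.002, 0.0, -1.0]]
ft_force: [-1.4, -1.6, 4.4]
grip_width: 0.0131
grasp_force: 63.9
```

Call:
{"fn": "play_rows", "kwargs": {"linear": [[0,0,0],[0,0,0],[0,0,0],[0,0,0]], "twist": [0,0,0,0], "fingers": [5,5,5,5]}}

```text
time_s: 5.7
eef_pos: [0.5405, -0.1586, 0.0495]
orientation: [[0.891, -0.453, 0.001], [-0.453, -0.891, -0.001], [0.002, 0.0, -1.0]]
ft_force: [-2.6, -1.3, 5.9]
grip_width: 0.0129
grasp_force: 64.1
```

Call:
{"fn": "play_rows", "kwargs": {"linear": [[0,0,-0.006],[0,0,-0.018],[0,0,-0.02],[0,0,-0.02],[0,0,-0.02],[0,0,-0.02],[0,0,-0.02],[0,0,-0.02]], "twist": [0,0,0,0,0,0,0,0], "fingers": [5,5,5,5,5,5,5,5]}}

```text
time_s: 6.37
eef_pos: [0.54, -0.1581, 0.1217]
orientation: [[0.891, -0.453, 0.001], [-0.453, -0.891, -0.0], [0.001, -0.0, -1.0]]
ft_force: [-0.6, 0.0, -4.1]
grip_width: 0.0129
grasp_force: 62.5
```

Call:
{"fn": "play_rows", "kwargs": {"linear": [[0,0,0],[0,0,0]], "twist": [0,0], "fingers": [5,5]}}

```text
time_s: 6.53
eef_pos: [0.5404, -0.1583, 0.1215]
orientation: [[0.891, -0.453, 0.002], [-0.453, -0.891, -0.001], [0.002, -0.0, -1.0]]
ft_force: [0.4, 0.5, -5.2]
grip_width: 0.013
grasp_force: 62.7
```

```bash
python3 - <<'E'
from h import *
o=env.get_obs();R=o["orientation"];t=o["eef_pos"]
print(t,R.round(4),o["ft_force"],o["moment"],o["grip_width"],o["time_s"])
for n,y in(("e",0),):
    T=np.array([.4695,.0768,t[2]]); print((R.T@(T-t))*2, np.degrees(np.arctan2(R[1,0],R[0,0])))
cv2.imwrite("pics/w3.png",env.read_camera("wrist"))
E
```

```text
[ 0.54042783 -0.15831571  0.12149161] [[ 8.913e-01 -4.534e-01  1.900e-03]
 [-4.534e-01 -8.913e-01 -8.000e-04]
 [ 2.100e-03 -2.000e-04 -1.000e+00]] [ 0.40599611  0.45987186 -5.15001483] [-0.03242083  0.02235932 -0.05805455] 0.013019395078444277 6.5333
[-0.33964271 -0.3548     -0.00063851] -26.962608077174128
```

Call:
{"fn": "play_rows", "kwargs": {"linear": [[-0.0425,-0.0444,0],[-0.0425,-0.0444,0],[-0.0425,-0.0444,0],[-0.0425,-0.0444,0],[-0.0425,-0.0444,0],[-0.0425,-0.0444,0],[-0.0425,-0.0444,0],[-0.0425,-0.0444,0]], "twist": [0,0,0,0,0,0,0,0], "fingers": [5,5,5,5,5,5,5,5]}}

```text
time_s: 7.25
eef_pos: [0.4675, 0.0785, 0.1194]
orientation: [[0.891, -0.454, -0.002], [-0.454, -0.891, -0.0], [-0.001, 0.001, -1.0]]
ft_force: [-0.3, 1.5, -4.0]
grip_width: 0.0128
grasp_force: 62.6
```

Call:
{"fn": "play_rows", "kwargs": {"linear": [[0,0,0],[0,0,0],[0,0,0],[0,0,0],[0,0,0],[0,0,0],[0,0,0],[0,0,0]], "twist": [-0.64,-0.64,-0.64,-0.64,-0.64,0,0,0], "fingers": [5,5,5,5,5,5,5,5]}}

```text
time_s: 7.92
eef_pos: [0.4684, 0.0772, 0.1198]
orientation: [[0.977, -0.214, -0.001], [-0.214, -0.977, -0.0], [-0.001, 0.0, -1.0]]
ft_force: [0.2, -0.0, -3.8]
grip_width: 0.0132
grasp_force: 62.6
```

```bash
python3 - <<'E'
from h import *
import json
o=env.get_obs();R=o["orientation"];t=o["eef_pos"];m=env.camera_model("wrist")
im=env.read_camera("wrist")
print(t,R.round(4),o["ft_force"],o["moment"],np.degrees(np.arctan2(R[1,0],R[0,0])))
json.dump({k:np.array(v).tolist() for k,v in m.items()},open("w4.json","w"))
cv2.imwrite("pics/w4.png",im)
cv2.imwrite("pics/w4b.png",cv2.convertScaleAbs(cv2.resize(im[40:300,150:362],None,fx=2.3,fy=2.3,interpolation=cv2.INTER_CUBIC),alpha=1.5,beta=10))
E
```

```text
[0.46844326 0.07723836 0.11979749] [[ 9.768e-01 -2.141e-01 -1.000e-03]
 [-2.141e-01 -9.768e-01 -0.000e+00]
 [-1.000e-03  3.000e-04 -1.000e+00]] [ 0.19228093 -0.03189847 -3.80767319] [0.00365847 0.03673613 0.0284303 ] -12.362162702473016
```

View pics/w4b.png

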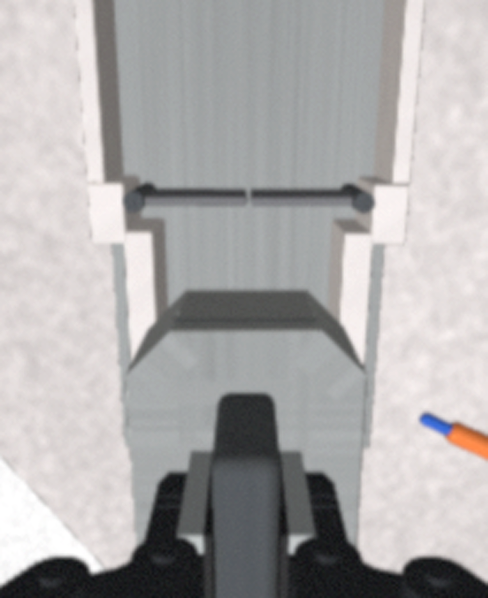

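The view shows the cassette held level over the lane: lid x 128–365, bar 218–275, gate hinge pins at (136,200) and (362,200), split at 249, rail tops 127–153 and 343–372.

```bash
python3 - <<'E'
from h import *
import json
m=json.load(open("w4.json"));o=env.get_obs();R=o["orientation"];t=o["eef_pos"]
Q=lambda u,v,z:(R.T@(onz(m,150+(u+.5)/2.3-.5,40+(v+.5)/2.3-.5,z)-t)*1000).round(1)
print("pins",Q(136,200,.04),Q(362,200,.04),"split",Q(249,198,.037))
print("posts",Q(89,240,.04),Q(406,240,.04))
print("rail inner top",Q(153,232,.04),Q(343,232,.04))
print("floor edge",Q(118,270,.005),Q(379,270,.005))
zc=.1198-.0495
print("front",Q(185,291,zc),Q(308,291,zc),"lid",Q(175,329,zc+.042),Q(319,329,zc+.042),"sides",Q(128,380,zc+.042),Q(365,380,zc+.042),"bar",Q(218,400,zc+.08),Q(275,400,zc+.08))
E
```

```text
pins [ 61.4 -37.9  79.9] [61.3 37.7 79.9] split [61.7 -0.1 82.9]
posts [ 48.  -54.6  79.9] [47.9 53.4 79.9]
rail inner top [ 50.7 -32.7  79.9] [50.6 31.8 79.9]
floor edge [ 30.2 -52.4 114.9] [ 30.1  52.1 114.9]
front [ 37.6 -19.6  49.6] [37.6 17.6 49.6] lid [ 38.6 -18.3   7.6] [38.5 16.5  7.6] sides [ 25.4 -30.4   7.6] [25.3 28.3  7.6] bar [ 36.4  -6.4 -30.4] [ 36.4   4.3 -30.4]
```

Call:
{"fn": "play_rows", "kwargs": {"linear": [[0,0.0016,0.012],[0,0,0.012],[0,0,0.012],[0,0,0.012],[0,0,0.012],[0,0,0.012],[0,0,0.012],[0,0,0]], "twist": [0,0,0,0,0,0,0,0], "fingers": [5,5,5,5,5,5,5,5]}}

```text
time_s: 8.63
eef_pos: [0.4675, 0.0765, 0.0765]
orientation: [[0.977, -0.213, -0.003], [-0.213, -0.977, -0.0], [-0.003, 0.001, -1.0]]
ft_force: [-1.1, -0.1, -3.8]
grip_width: 0.0128
grasp_force: 62.5
```

Call:
{"fn": "play_rows", "kwargs": {"linear": [[0,0,0.01],[0,0,0.01],[0,0,0.01],[0,0,0],[0,0,0]], "twist": [0,0,0,0,0], "fingers": [5,5,5,5,5]}}

```text
time_s: 9.05
eef_pos: [0.4683, 0.0765, 0.0629]
orientation: [[0.977, -0.213, -0.001], [-0.213, -0.977, -0.0], [-0.001, 0.0, -1.0]]
ft_force: [-0.5, 0.6, -3.3]
grip_width: 0.0129
grasp_force: 62.6
```

No contact with the rails. Lowering the last ~8 mm gently.

Call:
{"fn": "play_rows", "kwargs": {"linear": [[0,0,0.005],[0,0,0.005],[0,0,0.003],[0,0,0],[0,0,0]], "twist": [0,0,0,0,0], "fingers": [5,5,5,5,5]}}

```text
time_s: 9.47
eef_pos: [0.4686, 0.0765, 0.0567]
orientation: [[0.977, -0.213, -0.0], [-0.213, -0.977, 0.0], [-0.0, 0.0, -1.0]]
ft_force: [-0.6, 0.5, -4.1]
grip_width: 0.0129
grasp_force: 62.6
```

Call:
{"fn": "play_rows", "kwargs": {"linear": [[0,0,0.002],[0,0,0],[0,0,0]], "twist": [0,0,0], "fingers": [5,5,5]}}

```text
time_s: 9.72
eef_pos: [0.4687, 0.0765, 0.0558]
orientation: [[0.977, -0.213, -0.0], [-0.213, -0.977, -0.0], [-0.0, 0.0, -1.0]]
ft_force: [-0.1, -0.1, -4.0]
grip_width: 0.0132
grasp_force: 62.6
```

Call:
{"fn": "play_rows", "kwargs": {"linear": [[0,0,0.002],[0,0,0],[0,0,0]], "twist": [0,0,0], "fingers": [5,5,5]}}

```text
time_s: 9.97
eef_pos: [0.4686, 0.0765, 0.0548]
orientation: [[0.977, -0.213, -0.0], [-0.213, -0.977, 0.0], [-0.0, 0.0, -1.0]]
ft_force: [0.9, 1.1, -3.8]
grip_width: 0.013
grasp_force: 62.6
```

Call:
{"fn": "play_rows", "kwargs": {"linear": [[0,0,0.002],[0,0,0],[0,0,0]], "twist": [0,0,0], "fingers": [5,5,5]}}

```text
time_s: 10.22
eef_pos: [0.4689, 0.0765, 0.0546]
orientation: [[0.977, -0.213, 0.0], [-0.213, -0.977, -0.0], [0.0, -0.0, -1.0]]
ft_force: [-3.4, -0.0, 3.1]
grip_width: 0.013
grasp_force: 63.5
```

Call:
{"fn": "play_rows", "kwargs": {"linear": [[0,0,0.001],[0,0,0],[0,0,0]], "twist": [0,0,0], "fingers": [5,5,5]}}

```text
time_s: 10.47
eef_pos: [0.4689, 0.0766, 0.0546]
orientation: [[0.977, -0.213, -0.0], [-0.213, -0.977, -0.0], [-0.0, 0.0, -1.0]]
ft_force: [-6.6, -0.0, 7.5]
grip_width: 0.0133
grasp_force: 64.4
```

Call:
{"fn": "play_rows", "kwargs": {"linear": [[0,0,-0.002],[0,0,0],[0,0,0]], "twist": [0,0,0], "fingers": [5,5,5]}}

```text
time_s: 10.72
eef_pos: [0.469, 0.0765, 0.0545]
orientation: [[0.977, -0.213, 0.001], [-0.213, -0.977, 0.0], [0.001, -0.0, -1.0]]
ft_force: [-0.9, 0.3, 1.1]
grip_width: 0.0134
grasp_force: 63.4
```

Call:
{"fn": "play_rows", "kwargs": {"linear": [[0.004,0,0],[0.004,0,0],[0.004,0,0],[0.004,0,0],[0,0,0]], "twist": [0,0,0,0,0], "fingers": [5,5,5,5,5]}}

```text
time_s: 11.13
eef_pos: [0.4771, 0.0748, 0.0545]
orientation: [[0.977, -0.213, 0.001], [-0.213, -0.977, 0.0], [0.001, -0.0, -1.0]]
ft_force: [-2.4, 0.1, 2.9]
grip_width: 0.0131
grasp_force: 63.7
```

Call:
{"fn": "play_rows", "kwargs": {"linear": [[0.006,0,-0.0008],[0.006,0,0],[0.006,0,0],[0.006,0,0],[0.006,0,0],[0.006,0,0],[0.006,0,0],[0,0,0]], "twist": [0,0,0,0,0,0,0,0], "fingers": [5,5,5,5,5,5,5,5]}}

```text
time_s: 11.8
eef_pos: [0.4973, 0.0702, 0.0546]
orientation: [[0.977, -0.213, -0.0], [-0.213, -0.977, -0.0], [-0.0, 0.0, -1.0]]
ft_force: [-3.4, 0.5, 2.8]
grip_width: 0.0131
grasp_force: 63.7
```

Call:
{"fn": "play_rows", "kwargs": {"linear": [[0.007,0,-0.0005],[0.007,0,0],[0.007,0,0],[0.007,0,0],[0.007,0,0],[0.007,0,0],[0.007,0,0],[0,0,0]], "twist": [0,0,0,0,0,0,0,0], "fingers": [5,5,5,5,5,5,5,5]}}

```text
time_s: 12.47
eef_pos: [0.5209, 0.065, 0.0546]
orientation: [[0.977, -0.213, -0.001], [-0.213, -0.977, -0.0], [-0.001, 0.0, -1.0]]
ft_force: [-2.7, 0.7, 2.1]
grip_width: 0.0128
grasp_force: 63.7
```

Call:
{"fn": "play_rows", "kwargs": {"linear": [[0.007,0,0],[0.007,0,0],[0.007,0,0],[0.007,0,0],[0.007,0,0],[0.007,0,0],[0.007,0,0],[0,0,0]], "twist": [0,0,0,0,0,0,0,0], "fingers": [5,5,5,5,5,5,5,5]}}

```text
time_s: 13.13
eef_pos: [0.5459, 0.0596, 0.0546]
orientation: [[0.977, -0.213, 0.002], [-0.213, -0.977, -0.0], [0.002, 0.0, -1.0]]
ft_force: [0.3, -0.4, -3.5]
grip_width: 0.013
grasp_force: 62.6
```

Call:
{"fn": "play_rows", "kwargs": {"linear": [[0.007,0,0.0006],[0.007,0,0],[0.007,0,0],[0.007,0,0],[0.007,0,0],[0.007,0,0],[0.007,0,0],[0,0,0]], "twist": [0,0,0,0,0,0,0,0], "fingers": [5,5,5,5,5,5,5,5]}}

```text
time_s: 13.8
eef_pos: [0.5699, 0.0544, 0.0546]
orientation: [[0.977, -0.213, 0.002], [-0.213, -0.977, -0.0], [0.002, -0.0, -1.0]]
ft_force: [1.4, 0.2, -3.2]
grip_width: 0.0131
grasp_force: 62.7
```

```bash
python3 - <<'E'
from h import *
o=env.get_obs();R=o["orientation"];print((R.T@o["ft_force"]).round(2),o["moment"].round(3))
im=env.read_camera("wrist")
cv2.imwrite("pics/w5b.png",cv2.convertScaleAbs(cv2.resize(im[40:300,150:362],None,fx=2.3,fy=2.3,interpolation=cv2.INTER_CUBIC),alpha=1.5,beta=10))
E
```

```text
[ 1.32 -0.46  3.21] [ 0.009 -0.088 -0.035]
```

View pics/w5b.png

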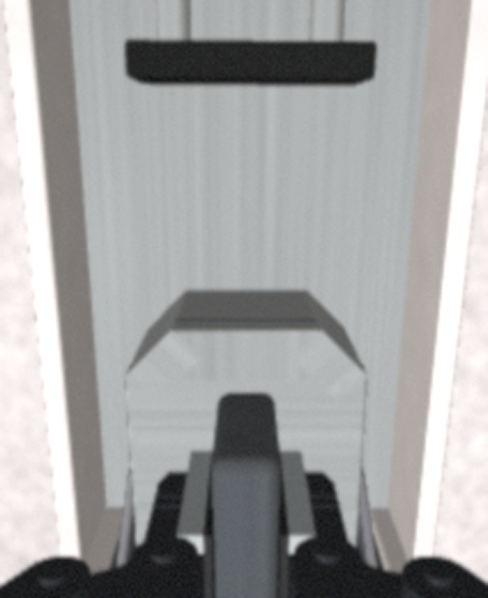

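The cassette is between the leaves (leaves open along its sides, bottom left and right) and centred, with the pad ahead at rows 40–80.

Call:
{"fn": "play_rows", "kwargs": {"linear": [[0.007,0,0.0008],[0.007,0,0],[0.007,0,0],[0.007,0,0],[0.007,0,0],[0.007,0,0],[0.007,0,0],[0,0,0]], "twist": [0,0,0,0,0,0,0,0], "fingers": [5,5,5,5,5,5,5,5]}}

```text
time_s: 14.52
eef_pos: [0.5944, 0.0491, 0.0545]
orientation: [[0.977, -0.213, 0.003], [-0.213, -0.977, -0.0], [0.003, -0.0, -1.0]]
ft_force: [0.8, 0.8, -1.2]
grip_width: 0.0129
grasp_force: 63.3
```

Call:
{"fn": "play_rows", "kwargs": {"linear": [[0.005,0,0],[0.005,0,0],[0.004,0,0],[0.003,0,0],[0.003,0,0],[0,0,0]], "twist": [0,0,0,0,0,0], "fingers": [5,5,5,5,5,5]}}

```text
time_s: 15.02
eef_pos: [0.6028, 0.0473, 0.0546]
orientation: [[0.977, -0.213, 0.0], [-0.213, -0.977, 0.0], [0.0, -0.0, -1.0]]
ft_force: [-2.8, 0.0, 5.0]
grip_width: 0.0129
grasp_force: 63.9
```

```bash
python3 - <<'E'
from h import *
o=env.get_obs();R=o["orientation"];print((R.T@o["ft_force"]).round(2),o["moment"].round(3))
m=env.camera_model("wrist");im=env.read_camera("wrist");cv2.imwrite("pics/w6.png",im)
g=cv2.cvtColor(im,cv2.COLOR_BGR2GRAY);print(g[60:200:2,256].tolist())
for r in range(100,180,8):print(r,(R.T@(onz(m,256,r,.039)-o["eef_pos"])).round(4)[0],(R.T@(onz(m,256,r,.015)-o["eef_pos"])).round(4)[0])
E
```

```text
[-2.74  0.55 -5.03] [0.109 0.49  0.041]
[111, 111, 112, 112, 105, 69, 60, 60, 59, 60, 60, 61, 60, 59, 60, 82, 112, 114, 112, 112, 112, 113, 113, 112, 114, 114, 113, 113, 115, 114, 100, 35, 8, 17, 19, 20, 19, 21, 19, 31, 93, 114, 114, 114, 115, 114, 114, 114, 113, 113, 114, 114, 111, 80, 55, 54, 56, 54, 57, 50, 52, 61, 106, 117, 117, 117, 118, 118, 119, 118]
100 0.0822 0.0817
108 0.0781 0.077
116 0.074 0.0723
124 0.0697 0.0674
132 0.0654 0.0624
140 0.061 0.0574
148 0.0566 0.0522
156 0.052 0.047
164 0.0474 0.0417
172 0.0427 0.0362
```

Call:
{"fn": "play_rows", "kwargs": {"linear": [[0.004,0,-0.0008],[0.004,0,0],[0.004,0,0],[0.004,0,0],[0.004,0,0],[0.004,0,0],[0.002,0,0],[0,0,0]], "twist": [0,0,0,0,0,0,0,0], "fingers": [5,5,5,5,5,5,5,5]}}

```text
time_s: 15.73
eef_pos: [0.6156, 0.0445, 0.0546]
orientation: [[0.977, -0.213, 0.001], [-0.213, -0.977, -0.0], [0.001, -0.0, -1.0]]
ft_force: [-3.1, -0.1, 2.6]
grip_width: 0.0131
grasp_force: 63.6
```

Call:
{"fn": "play_rows", "kwargs": {"linear": [[0.003,0,0],[0.002,0,0],[0.002,0,0],[0,0,0]], "twist": [0,0,0,0], "fingers": [5,5,5,5]}}

```text
time_s: 16.07
eef_pos: [0.6189, 0.0438, 0.0546]
orientation: [[0.977, -0.213, 0.0], [-0.213, -0.977, -0.0], [0.0, -0.0, -1.0]]
ft_force: [-2.8, -0.6, 3.5]
grip_width: 0.0128
grasp_force: 63.5
```

```bash
python3 - <<'E'
from h import *
o=env.get_obs();R=o["orientation"];print((R.T@o["ft_force"]).round(2),o["moment"].round(3))
im=env.read_camera("wrist")
g=cv2.cvtColor(im,cv2.COLOR_BGR2GRAY);print(g[100:190,256].tolist())
E
```

```text
[-2.58  1.21 -3.46] [0.117 0.369 0.031]
[110, 94, 66, 56, 59, 60, 60, 61, 59, 61, 61, 60, 62, 61, 61, 62, 60, 61, 60, 62, 63, 73, 90, 110, 114, 114, 114, 115, 114, 114, 115, 113, 114, 114, 115, 114, 115, 115, 115, 115, 114, 114, 116, 114, 114, 113, 110, 93, 53, 16, 11, 9, 6, 5, 11, 13, 18, 20, 18, 22, 17, 20, 22, 21, 19, 22, 24, 26, 41, 51, 55, 56, 55, 55, 55, 55, 54, 55, 48, 49, 53, 56, 62, 84, 107, 115, 117, 118, 118, 118]
```

Call:
{"fn": "play_rows", "kwargs": {"linear": [[0.002,0,-0.0008],[0.002,0,0],[0.002,0,0],[0,0,0]], "twist": [0,0,0,0], "fingers": [5,5,5,5]}}

```text
time_s: 16.45
eef_pos: [0.6217, 0.0431, 0.0546]
orientation: [[0.977, -0.213, 0.0], [-0.213, -0.977, -0.0], [0.0, 0.0, -1.0]]
ft_force: [-0.2, -0.0, -1.1]
grip_width: 0.0133
grasp_force: 62.8
```

Call:
{"fn": "play_rows", "kwargs": {"linear": [[0.002,0,0],[0.002,0,0],[0,0,0]], "twist": [0,0,0], "fingers": [5,5,5]}}

```text
time_s: 16.7
eef_pos: [0.6237, 0.0427, 0.0546]
orientation: [[0.977, -0.213, 0.0], [-0.213, -0.977, -0.0], [0.0, 0.0, -1.0]]
ft_force: [0.1, 0.1, -3.0]
grip_width: 0.0135
grasp_force: 62.6
```

Call:
{"fn": "play_rows", "kwargs": {"linear": [[0.002,0,0.0004],[0.002,0,0],[0,0,0]], "twist": [0,0,0], "fingers": [5,5,5]}}

```text
time_s: 16.95
eef_pos: [0.6253, 0.0423, 0.0546]
orientation: [[0.977, -0.213, -0.001], [-0.213, -0.977, 0.0], [-0.001, 0.0, -1.0]]
ft_force: [-1.5, 0.3, -1.3]
grip_width: 0.0132
grasp_force: 62.9
```

Call:
{"fn": "play_rows", "kwargs": {"linear": [[0.002,0,0],[0,0,0]], "twist": [0,0], "fingers": [5,5]}}

```text
time_s: 17.12
eef_pos: [0.6257, 0.0423, 0.0547]
orientation: [[0.977, -0.213, -0.002], [-0.213, -0.977, 0.0], [-0.002, 0.0, -1.0]]
ft_force: [-4.6, 1.0, 1.0]
grip_width: 0.0129
grasp_force: 63.3
```

Call:
{"fn": "play_rows", "kwargs": {"linear": [[0.002,0,0],[0,0,0]], "twist": [0,0], "fingers": [5,5]}}

```text
time_s: 17.28
eef_pos: [0.6262, 0.0422, 0.0548]
orientation: [[0.977, -0.213, -0.004], [-0.213, -0.977, 0.0], [-0.004, 0.0, -1.0]]
ft_force: [-7.5, 0.7, 3.8]
grip_width: 0.0128
grasp_force: 63.6
```

Call:
{"fn": "play_rows", "kwargs": {"linear": [[0.0022,0,-0.0004],[0,0,0],[0,0,0]], "twist": [0,0,0], "fingers": [5,5,5]}}

```text
time_s: 17.53
eef_pos: [0.6265, 0.0421, 0.0548]
orientation: [[0.977, -0.213, -0.005], [-0.213, -0.977, 0.001], [-0.005, 0.0, -1.0]]
ft_force: [-9.9, 1.8, 4.3]
grip_width: 0.0133
grasp_force: 63.8
```

Call:
{"fn": "play_rows", "kwargs": {"linear": [[0.0006,0,0],[0,0,0],[0,0,0],[0,0,0],[0,0,0],[0,0,0],[0,0,0],[0,0,0]], "twist": [0,0,0,0,0,0,0,0], "fingers": [5,5,5,5,5,5,5,5]}}

```text
time_s: 18.2
eef_pos: [0.6266, 0.0421, 0.0549]
orientation: [[0.977, -0.213, -0.006], [-0.213, -0.977, 0.001], [-0.006, 0.001, -1.0]]
ft_force: [-9.5, 1.3, 4.2]
grip_width: 0.0131
grasp_force: 63.8
```

```bash
python3 - <<'E'
from h import *
o=env.get_obs();R=o["orientation"];print((R.T@o["ft_force"]).round(2),o["eef_pos"],o["time_s"])
E
```

```text
[-9.62  0.75 -4.19] [0.62658134 0.0420802  0.05487927] 18.2
```

Call:
{"fn": "play_rows", "kwargs": {"linear": [[0.0008,0,0],[0,0,0],[0,0,0],[0,0,0],[0,0,0],[0,0,0],[0,0,0],[0,0,0]], "twist": [0,0,0,0,0,0,0,0], "fingers": [5,5,5,5,5,5,5,5]}}

```text
time_s: 18.87
eef_pos: [0.6267, 0.0421, 0.0549]
orientation: [[0.977, -0.213, -0.007], [-0.213, -0.977, 0.001], [-0.007, 0.001, -1.0]]
ft_force: [-10.4, 1.8, 6.4]
grip_width: 0.0129
grasp_force: 63.9
```

Call:
{"fn": "play_rows", "kwargs": {"linear": [[0,0,0],[0,0,0],[0,0,0],[0,0,0],[0,0,0],[0,0,0]], "twist": [0,0,0,0,0,0], "fingers": [20,30,40,45,45,45]}}

```text
time_s: 19.37
eef_pos: [0.6295, 0.0414, 0.0552]
orientation: [[0.977, -0.213, 0.001], [-0.213, -0.977, -0.0], [0.001, -0.0, -1.0]]
ft_force: [0.2, 0.3, 0.9]
grip_width: 0.045
grasp_force: 0.0
```

Call:
{"fn": "play_rows", "kwargs": {"linear": [[0,0,-0.02],[0,0,-0.04],[0,0,-0.05],[0,0,-0.05],[0,0,-0.05],[0,0,-0.05],[0,0,-0.05],[0,0,0]], "twist": [0,0,0,0,0,0,0,0], "fingers": [45,45,45,45,45,45,45,45]}}

```text
time_s: 20.03
eef_pos: [0.6325, 0.0415, 0.2182]
orientation: [[0.977, -0.213, 0.012], [-0.213, -0.977, -0.0], [0.012, -0.002, -1.0]]
ft_force: [1.8, 0.6, 0.4]
grip_width: 0.045
grasp_force: 0.0
```

```bash
python3 - <<'E'
from h import *
o=env.get_obs();R=o["orientation"];print((R.T@o["ft_force"]).round(2),o["eef_pos"],o["time_s"])
im=env.read_camera("wrist");cv2.imwrite("pics/w7.png",im)
cv2.imwrite("pics/w7b.png",cv2.convertScaleAbs(cv2.resize(im,(800,600),interpolation=cv2.INTER_CUBIC),alpha=1.5,beta=10))
E
```

```text
[ 1.67 -1.   -0.42] [0.63248879 0.04145049 0.21821238] 20.0333
```

View pics/w7b.png

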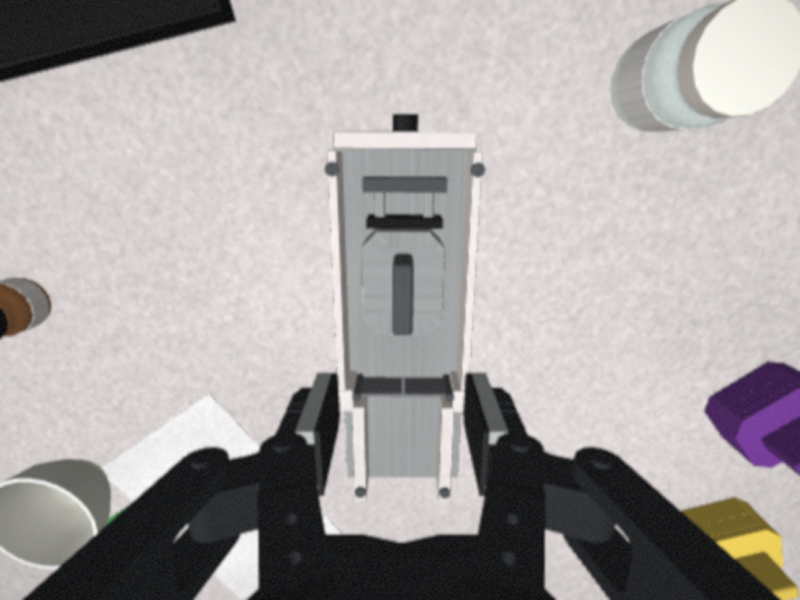

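The picture shows the cassette flat against the pad, with its bar at (402,295). Both gate leaves are closed behind it at row 385, and the gripper is clear. I'm handing the job in.

```bash
python3 -c "
from station import env
print(env.job_done())"
```

```text
the job is handed in; nothing more can be done
None
```

The cassette was slid through the gate, held against the buffer at about 10 N for over half a second, and released; the last picture shows it flat against the pad with the gate closed behind it, and I handed the job in at about 20 s.

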